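# Cap the bared spigot of the crate shelf

### The job

The upper crate is off, but one front spigot of the crate shelf still has its steel stacking pin in it: draw that pin straight up out of its bore and hang it upright by its collar in the empty notch of the steel keeper plate at the crate's front edge, and let go of it. Then take the loose snap cap from the crate's top, press it squarely down onto the bared spigot past the click until it sits flat on the washer, keep pressing firmly and finish so, with the fingers still on the cap and pushing it down. Leave the other cap, the other pin and everything else as they stand.

Things in the scene. Friction and masses are not known exactly. Their poses are not given: they have to be found in the camera images.
- crate: Low wooden crate shelf, fixed: 340 mm deep (its x), 440 wide (y), 180 high. Origin: centre of its underside on the table; x points away from its open front, y to its left. Flat top board, upper face 180 mm above the table, front edge at x -170 mm. A tray of pegs juts out up to 70 mm below the board, rim 96 mm above the table. The back corners carry permanent caps like the loose one.
- spigot_left: Left front spigot (crate x -145, y +180 mm): upright hollow steel stud, 22 mm across, 19 mm tall, bore 14.5 mm; washer 44 mm across, 3 mm thick, at its foot. Origin: on the axis at the washer's upper face, 183 mm above the table. Four sprung bows reach out to 15 mm radius: a cap meets them 13 mm above home, passes them at 8 to 16 N about 8 mm above home, then clicks (force falls to nothing) and last meets the rigid washer.
- spigot_right: Right front spigot (at x -145, y -180 mm of the crate), exactly like the left one, same origin and axes. One of the two holds the pin at the start, the other already wears a snap cap.
- pin: Steel stacking pin to be drawn, about 110 g, upright in the bore of one front spigot (the nearest): 12 mm shank reaching 45 mm below the collar, end tapered; collar 26 mm across, 5 mm thick; plain 12 mm upper shank to 43 mm above the collar's underside (grip it there). Origin: on the axis at the collar's underside; z up. At the start the collar rests 19 mm above the spigot's origin; nothing locks it.
- keeper: Flat steel keeper plate, fixed, 4 mm thick, 160 mm wide, screwed on the crate's top board and jutting 34 mm past its front edge, with two notches open to the front. Origin: underside of the plate (on the board), middle of its rear edge; axes as the crate's; front tips at x -74 mm, notches at y +45 and -45 mm.
- notch_free (a point): The empty right notch (keeper y -45 mm): 16 mm wide, 26 mm deep from the front tips, square-ended, open to the front (-x) and from above. Point: 8 mm in front of the notch's bottom, 18 mm behind the tips, mid-width, on the plate's upper face; axes as the keeper's. A pin hangs here, shank through the notch, collar on the plate, its origin at this point.
- pin_hung: The other spigot's pin, same shape, already hanging in the keeper's left notch (y = +45 mm). Leave it there; its top stands 47 mm above the board.
- cap: Loose snap cap to fit: grey plastic, round, 36 mm across, 26 mm high, about 20 g, closed top, ribbed side, standing mouth down on the crate's top board. Origin: centre of its mouth; z up. Inside 31 mm across, 22 mm deep, with a 2.5 mm high rib of 25 mm inside diameter at the mouth. Home: its origin at the spigot's origin. Any turn about its axis will do. May be pressed while gripped by its side.
- cap_fitted: Identical snap cap already clicked home on the other front spigot. Leave it alone.
- tin: Low round metal tin, 70 mm diameter, 25 mm high, on the crate's top; wider than a cap. Origin: centre of its underside. Bystander.
- cup: Pale enamelled steel cup with a dark rim and a side handle, 84 mm diameter, 81 mm high, on the rear half of the crate's top. Origin: centre of its underside. Bystander.
- tumbler: Round glass tumbler, 74 mm diameter at the rim, 105 mm high, on the rear half of the crate's top. Origin: centre of its underside. Bystander.
- brush: Hand brush lying bristles down on the table to the right of the crate, 280 mm long, 70 mm high; its x runs from handle to bristles. Origin: under the joint of handle and head. Bystander.
- dustpan: Grey plastic dustpan with its handle folded flat over it, about 200 by 210 mm, 70 mm high, on the table to the left of the crate. Origin: centre of its underside. Bystander.

How it is judged:
By the outcome, as a careful person would: the job done as asked, in the order asked, and still so for the second after the job is handed in, while the arm keeps its last pose, push and grip.
It also fails if it takes over 61 s, if anything falls off the work surface, if the arm or the gripper's body presses on something with over 40 N, if the wrist force passes 120 N, or if a joint passes its speed limit or range.

### The arm

A 7-joint arm with a two-finger parallel gripper is mounted at the origin on the work surface. World frame = base frame: x ahead of the robot, y to its left, z up, the work surface at z = 0. Lengths are in m, angles in rad, forces in N, time in s.
With the tool pointing down it reaches from about 0.4 to 0.85 m from the base axis. Payload 10.4 kg.
Tool frame: the origin (TCP) lies between the finger pads; the fingertips stand ahead of it and the grasp point (between the pads) lies 5 mm behind it (manip.tip_extent is the z of the fingertips in the tool frame, in m); z points along the fingers, y is the line along which they close (so a half turn about z gives the same grasp; the last joint's range is limited). The gripper opens to 85 mm and grips with 20 to 120 N. Pads are 22 mm wide; open, the fingers measure 114 mm over their backs; the gripper's body (76 mm by 85 mm) begins 54 mm behind the grasp point. The pads swing forward as they close: fully open they stand 13 mm farther back than shut.
Start: joints at [-1.256, 0.332, -0.065, 1.46, 0.022, 1.35, -0.088], TCP at [0.207, 0.59, 0.245] pointing down, gripper open.
Joint ranges: [-2.6, 2.6], [-0.5, 2.12], [-1.47, 1.34], [0.16, 2.42], [-1.27, 4.41], [0.06, 2.06], [-2.6, 2.6]. Speed limits (rad/s): [2.22, 2.22, 2.79, 2.79, 3.14, 3.14, 3.14].

### API

Orientations are given as a unit quaternion [x, y, z, w].
In Python, from workcell import status, viewer, manip gives the robot as it stands.
- The arm moves only by the tool play_rows, never from a script. Its argument "plan" is one flat list of numbers, 7 for each row, row after row: the turn, a rotation vector about the tool's x, y, z in degrees, then the shift along the tool's x, y, z in m, then the opening, from 0 (shut) to 1 (fully open). In form: [ax, ay, az, dx, dy, dz, grip, ax, ay, az, dx, dy, dz, grip, ...]. A call has 1 to 20 rows; each row is the pose to reach, as a shift and turn from the pose commanded when the call began, along the tool's axes at that moment; what a row does not reach only later rows make up. A row lasts 1/8 s, in which the tool goes at most 62.5 mm and 10.7 degrees, less where a joint would pass 70% of its speed; a pose out of reach is approached as far as the arm can. A call with a gripper value outside its range is refused whole. The fingers move at their own pace and stop on an object; "squeeze" is the grip in N (left out, the last holds). Time passes only in rows, so rows that repeat a pose let the fingers close. It gives the time, the measured TCP pose, the force, the opening and the grip force at its end, in the units of the state.
- status.get_obs(): the state, without advancing time (a new reading comes with each control period).
- viewer.camera(name): name is "scene" or "top" or "wrist"; returns the picture (384x512x3 uint8, red, green, blue); there is no depth.
- viewer.camera_model(name): a dict with "fx", "fy", "cx", "cy" (pixels), "R" (3x3) and "t" (3): a world point X has camera coordinates R X + t. Camera axes: x right, y down, z forward; pixel columns grow to the right and rows downward; lengths in m; the calibration is good to about 2 mm. A picture is of the moment at which its call begins: read the wrist's pose just before it. camera_model takes no time and is no camera call; for the wrist camera it gives the pose at the moment of the call.
- manip.hand_in(): hands the job in; it is judged then, once.
The state is a dict: "clock": time; "joint_pos": joint angles; "joint_velocities": joint speeds; "tau": joint torques, N m; "position": TCP position; "ee_rot": TCP orientation; "ft_force": force on the tool from outside, world axes, zero at the start; "torque": the same for the moment, N m; "grip_width": opening from 0.0 (shut) to 1.0 (fully open); "grasp_force": force on a finger pad.
Only numpy, scipy, OpenCV 4.12 (cv2) and the standard library are available. Lean on these libraries where they do the work, as an engineer would, in place of code of your own. Each camera call takes 0.05 s, during which the arm holds its last target. There are 200 camera calls.

## Working session

There is one attempt and no reset: what is moved stays moved. The work goes in short steps, Python scripts to look and compute and a tool call to move; the robot and the scene stay as the last step left them, time stands still between calls to the robot, and variables do not carry over. Pictures are saved under pics/ and viewed, at most 10 in all, crops included, and the job is handed in when it is done.

Besides the shell and the picture viewer there is one more tool, called after ">>>" in YAML: its name, and indented under it one key for each argument. play_rows: Moves the arm, as the interface text tells. Its arguments: {"type":"object","properties":{"plan":{"type":"array","items":{"type":"number"}},"squeeze":{"type":"number"}},"required":["plan"]}

```bash
mkdir -p pics
cat > h.py <<'E'
import numpy as np, cv2
from workcell import status, viewer, manip
def shot(n,f):
    m=viewer.camera_model(n); im=viewer.camera(n)
    cv2.imwrite('pics/'+f,cv2.cvtColor(im,cv2.COLOR_RGB2BGR)); np.savez('pics/'+f+'.npz',im=im,**{k:np.array(v) for k,v in m.items()})
    return im,m
def load(f): return np.load('pics/'+f+'.npz')
def ray(m,u,v,z):
    R=np.array(m['R']);t=np.array(m['t']);c=-R.T@t
    d=R.T@np.array([(u-m['cx'])/m['fx'],(v-m['cy'])/m['fy'],1]);return c+d*(z-c[2])/d[2]
def proj(m,X):
    p=np.array(m['R'])@np.array(X)+np.array(m['t']);return np.array([m['fx']*p[0]/p[2]+m['cx'],m['fy']*p[1]/p[2]+m['cy']])
E
python3 - <<'E'
from h import *
o=status.get_obs();print({k:np.round(v,3) for k,v in o.items()},manip.tip_extent)
a=[shot(n,n+'0.png')[0] for n in('top','scene','wrist')]
for n in('top','scene','wrist'):
    m=viewer.camera_model(n);print(n,m['fx'],(-np.array(m['R']).T@m['t']).round(3),np.round(m['R'],2).tolist())
E
```

```text
{'clock': np.float64(0.0), 'joint_pos': array([-1.256,  0.333, -0.065,  1.461,  0.022,  1.35 , -0.088]), 'joint_velocities': array([-0.001,  0.   ,  0.001, -0.001,  0.001,  0.001,  0.001]), 'tau': array([ 0.0000e+00, -6.2545e+01,  4.9000e-02, -3.9159e+01,  1.6000e-02,
        1.0000e-02, -0.0000e+00]), 'position': array([0.207, 0.589, 0.245]), 'ee_rot': array([ 0.168,  0.986, -0.001, -0.   ]), 'ft_force': array([ 0.732, -0.025,  0.948]), 'torque': array([ 0.065, -0.013, -0.01 ]), 'grasp_force': np.float64(0.0), 'grip_width': np.float64(1.0)} 0.014
top 495.9996296576758 [0.55  0.015 1.649] [[-0.03, -1.0, -0.0], [-1.0, 0.03, -0.07], [0.07, 0.0, -1.0]]
scene 359.4653123622467 [1.074 0.655 0.932] [[-0.8, 0.6, -0.02], [0.44, 0.57, -0.69], [-0.4, -0.56, -0.72]]
wrist 299.9842894227999 [0.135 0.615 0.373] [[0.33, 0.94, -0.0], [0.9, -0.32, 0.3], [0.28, -0.1, -0.95]]
```

View pics/top0.png

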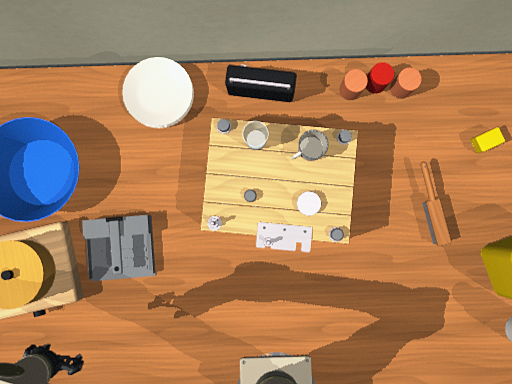

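View pics/scene0.png

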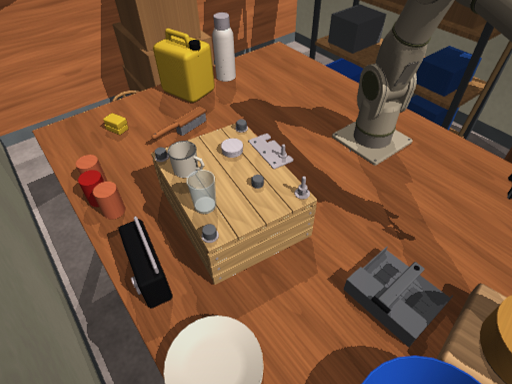

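The top view shows the crate with its front facing the robot: pin in the left spigot at about (214,222), loose cap (250,196), keeper (285,237) with its free notch near (302,246), fitted cap (337,234), tin (308,203). The scene view agrees.

Run:
```python
from h import *
m=load('top0.png')
for n,u,v,z in[('pin',214,222,.225),('cap',250,196,.209),('capfit',337,234,.209),('FL',201,231,.18),('FR',350,243,.18),('BL',212,119,.18),('BR',357,130,.18),('keepL',257,235,.184),('notch',302,246,.184)]:
    print(n,ray(m,u,v,z).round(3))
f=ray(m,337,234,.209)-ray(m,214,222,.225);print(np.hypot(*f[:2]),np.degrees(np.arctan2(-f[0],-f[1])))
m=load('scene0.png')
for n,u,v,z in[('pin',303,182,.24),('cap',258,177,.206)]: print(n,ray(m,u,v,z).round(3))
o=status.get_obs()
from scipy.spatial.transform import Rotation as Ro
print(Ro.from_quat(o['ee_rot']).as_matrix().round(3))
```

```text
pin [0.556 0.163 0.225]
cap [0.629 0.058 0.209]
capfit [ 0.512 -0.19   0.209]
FL [0.531 0.207 0.18 ]
FR [ 0.483 -0.231  0.18 ]
BL [0.865 0.167 0.18 ]
BR [ 0.819 -0.266  0.18 ]
keepL [0.515 0.042 0.184]
notch [ 0.479 -0.09   0.184]
0.3559613550325588 7.200300938714122
pin [0.565 0.18  0.24 ]
cap [0.628 0.062 0.206]
[[-0.943  0.331 -0.   ]
 [ 0.331  0.943 -0.001]
 [-0.    -0.001 -1.   ]]
```

>>> play_rows:
  plan: [0,0,-3,-0.06,-0.04,-0.06,1,0,0,-13,-0.493,-0.399,-0.115,1,0,0,-13,-0.493,-0.399,-0.115,1,0,0,-13,-0.493,-0.399,-0.115,1,0,0,-13,-0.493,-0.399,-0.115,1,0,0,-13,-0.493,-0.399,-0.115,1,0,0,-13,-0.493,-0.399,-0.115,1,0,0,-13,-0.493,-0.399,-0.115,1,0,0,-13,-0.493,-0.399,-0.115,1,0,0,-13,-0.493,-0.399,-0.115,1,0,0,-13,-0.493,-0.399,-0.115,1,0,0,-13,-0.493,-0.399,-0.115,1,0,0,-13,-0.493,-0.399,-0.115,1,0,0,-13,-0.493,-0.399,-0.115,1,0,0,-13,-0.493,-0.399,-0.115,1,0,0,-13,-0.493,-0.399,-0.115,1]

```text
clock: 2.15
position: [0.5399, 0.0503, 0.3604]
ee_rot: [0.055, 0.998, 0.0, 0.0]
ft_force: [-0.3, 1.0, -0.0]
grip_width: 0.996
grasp_force: 0.0
```

Run:
```python
from h import *
im,m=shot('wrist','w1.png')
big=cv2.resize(cv2.imread('pics/w1.png'),(800,600),interpolation=cv2.INTER_CUBIC);cv2.imwrite('pics/w1b.png',big)
for X in[(.556,.163,.225),(.629,.06,.206),(.479,-.09,.184)]: print(proj(m,X))
```

```text
[381.11877572 184.33932784]
[275.50187068 254.9105431 ]
[111.03388204 126.14434946]
```

View pics/w1b.png

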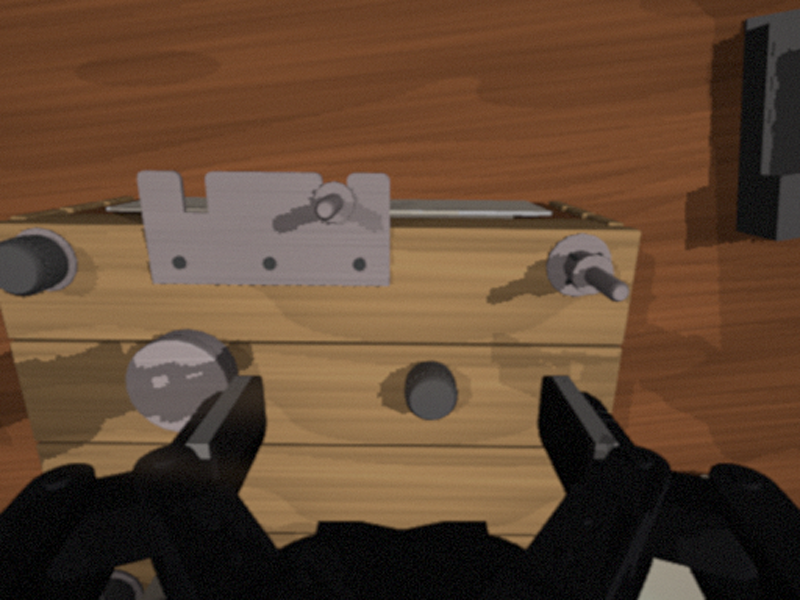

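The view shows the pin top at (620,292) of the 800-px picture, its washer (580,266), the free notch bottom between (185,212) and (208,212), keeper corners (152,284),(389,285),(388,174),(139,172), and the cap at about (432,390).

Run:
```python
from h import *
m=load('w1.png');s=.64
R={}
for n,u,v,z in[('pintop',619,292,.245),('washer',579.5,266,.183),('nb1',185,212,.184),('nb2',208,212,.184),('kRl',389,285,.184),('kRr',152,284,.184),('kFl',388,174,.184),('kFr',139,172,.184),('FL',639,231,.18),('FR',0,223,.18)]:
    R[n]=ray(m,u*s,v*s,z);print(n,R[n].round(4))
y=R['kRl']-R['kRr'];print('w',np.hypot(*y[:2]));
yf=R['kFl']-R['kFr'];print('wf',np.hypot(*yf[:2]))
for d in(y,yf,R['FL']-R['FR']):print('yaw',np.degrees(np.arctan2(-d[0],d[1])))
# cap mask
im=m['im'];g=cv2.cvtColor(im,cv2.COLOR_RGB2HSV);mk=((g[...,1]<70)&(g[...,2]<110)).astype(np.uint8)
sub=np.zeros_like(mk);sub[225:272,250:300]=mk[225:272,250:300]
n,l,st,c=cv2.connectedComponentsWithStats(sub);i=1+np.argmax(st[1:,4]);print(st[i],c[i])
print([ray(m,*c[i],z).round(4) for z in(.19,.195,.206)])
# combine keeper: centre from corners
a=np.radians(-6.3)
kc=np.mean([R[k] for k in('kRl','kRr','kFl','kFr')],0);print('kc',kc)
yv=y/np.linalg.norm(y);xv=np.array([yv[1],-yv[0],0])
print('notch from centre', kc+xv*(-56+37)/1000-yv*.045, 'from bottom',(R['nb1']+R['nb2'])/2-xv*.008)
ctr=(R['FL']+0);print('spig from notch',kc+xv*(0.0))
```

```text
pintop [0.5527 0.1678 0.245 ]
washer [0.5539 0.1688 0.183 ]
nb1 [ 0.4891 -0.085   0.184 ]
nb2 [ 0.4908 -0.0702  0.184 ]
kRl [0.5526 0.0402 0.184 ]
kRr [ 0.5341 -0.1192  0.184 ]
kFl [0.48   0.0483 0.184 ]
kFr [ 0.4613 -0.1077  0.184 ]
FL [0.5351 0.209  0.18  ]
FR [ 0.4829 -0.21    0.18  ]
w 0.16050031122603198
wf 0.15703205430156128
yaw -6.622304396771737
yaw -6.825395634357286
yaw -7.095240739757739
[260 232  33  37 956] [275.5167364  249.98221757]
[array([0.6322, 0.0607, 0.19  ]), array([0.6294, 0.0606, 0.195 ]), array([0.6232, 0.0606, 0.206 ])]
kc [ 0.50700102 -0.03460112  0.184     ]
notch from centre [ 0.48293822 -0.07710973  0.184     ] from bottom [ 0.48198674 -0.0767047   0.184     ]
spig from notch [ 0.50700102 -0.03460112  0.184     ]
```

>>> play_rows:
  plan: [0,0,0,-0.0006,0.06,0,0.6,0,0,0,-0.0006,0.1185,0,0.6,0,0,0,-0.0006,0.1185,0.03,0.6,0,0,0,-0.0006,0.1185,0.07,0.6,0,0,0,-0.0006,0.1185,0.1,0.6,0,0,0,-0.0006,0.1185,0.12,0.6,0,0,0,-0.0006,0.1185,0.131,0.6,0,0,0,-0.0006,0.1185,0.131,0.6,0,0,0,-0.0006,0.1185,0.131,0.4,0,0,0,-0.0006,0.1185,0.131,0.25,0,0,0,-0.0006,0.1185,0.131,0.1,0,0,0,-0.0006,0.1185,0.131,0,0,0,0,-0.0006,0.1185,0.131,0,0,0,0,-0.0006,0.1185,0.131,0,0,0,0,-0.0006,0.1185,0.131,0,0,0,0,-0.0006,0.1185,0.131,0,0,0,0,-0.0006,0.1185,0.131,0]
  squeeze: 40

```text
clock: 4.32
position: [0.554, 0.1676, 0.2298]
ee_rot: [0.055, 0.998, 0.0, 0.0]
ft_force: [0.7, -0.9, 5.8]
grip_width: 0.129
grasp_force: 39.2
```

>>> play_rows:
  plan: [0,0,0,0,0,-0.005,0,0,0,0,0,0,-0.015,0,0,0,0,0,0,-0.03,0,0,0,0,0,0,-0.05,0,0,0,0,0,0,-0.07,0,0,0,0,0,0,-0.085,0,0,0,0,0,0,-0.085,0,0,0,0,0,0,-0.085,0]

```text
clock: 5.32
position: [0.5535, 0.1675, 0.3136]
ee_rot: [0.055, 0.998, -0.0, -0.0]
ft_force: [-0.1, -0.1, -1.1]
grip_width: 0.127
grasp_force: 39.0
```

Run:
```python
from h import *
o=status.get_obs();print(o['position'],o['ft_force'],o['torque'])
im,m=shot('wrist','w2.png')
cv2.imwrite('pics/w2b.png',cv2.resize(cv2.imread('pics/w2.png'),(800,600),interpolation=cv2.INTER_CUBIC))
```

```text
[0.55349731 0.16751755 0.31364799] [-0.05653296 -0.13028804 -1.05109839] [-0.02898683  0.0456214   0.03321865]
```

View pics/w2b.png

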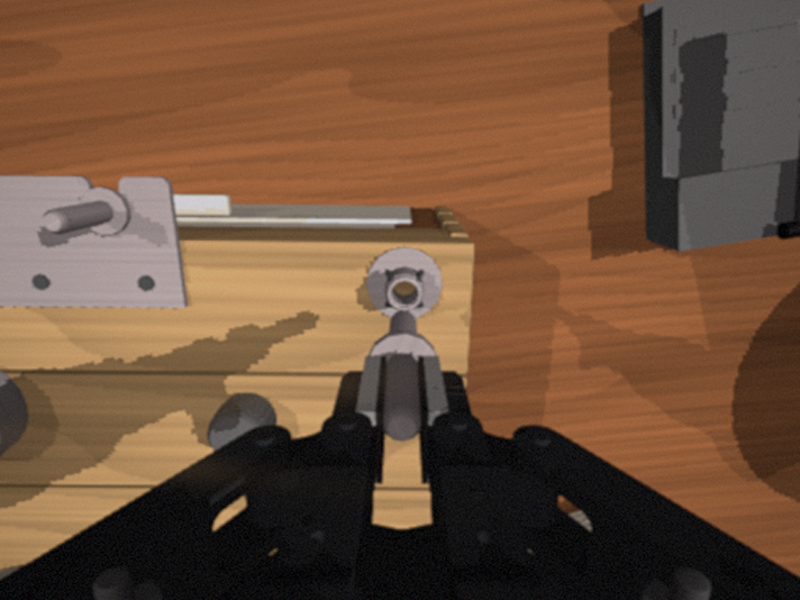

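The pin hangs straight in the fingers, its tip near (403,318); the bared spigot's rim is at (405,291), washer centre (404,284).

Run:
```python
from h import *
m=load('w2.png');s=.64
print('rim',ray(m,405*s,291*s,.202),'washer',ray(m,404*s,284*s,.183))
o=status.get_obs();p=o['position'];y=np.array([.11,.994,0]);x=np.array([-.994,.11,0])
print('tip proj',proj(m,[p[0],p[1],.241])/s,'collar',proj(m,[p[0],p[1],.202+.0838+.005])/s, 'top',proj(m,[p[0],p[1],.245+.0838])/s)
d=np.array([.4825,-.0769,0])-p;print('move',d@x,d@y)
```

```text
rim [0.55161343 0.16942455 0.202     ] washer [0.55318978 0.16879087 0.183     ]
tip proj [401.84281265 320.27980612] collar [401.81315624 369.80855652] top [401.77598796 431.88278053]
move 0.04360405868763019 -0.2507629473707499
```

>>> play_rows:
  plan: [0,0,0,0.004,-0.02,-0.015,0,0,0,0,0.012,-0.07,-0.015,0,0,0,0,0.02,-0.12,-0.015,0,0,0,0,0.03,-0.17,-0.015,0,0,0,0,0.038,-0.22,-0.015,0,0,0,0,0.0428,-0.245,-0.01,0,0,0,0,0.0428,-0.2514,0,0,0,0,0,0.0428,-0.2514,0.025,0,0,0,0,0.0428,-0.2514,0.043,0,0,0,0,0.0428,-0.2514,0.045,0,0,0,0,0.0428,-0.2514,0.045,0]

```text
clock: 6.75
position: [0.4836, -0.0772, 0.2697]
ee_rot: [0.055, 0.998, 0.0, 0.0]
ft_force: [-0.0, -0.6, -0.5]
grip_width: 0.122
grasp_force: 39.0
```

Run:
```python
from h import *
im,m=shot('wrist','w3.png')
cv2.imwrite('pics/w3b.png',cv2.resize(cv2.imread('pics/w3.png')[130:320,130:390],(780,570),interpolation=cv2.INTER_CUBIC))
```

```text
(no output)
```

View pics/w3b.png

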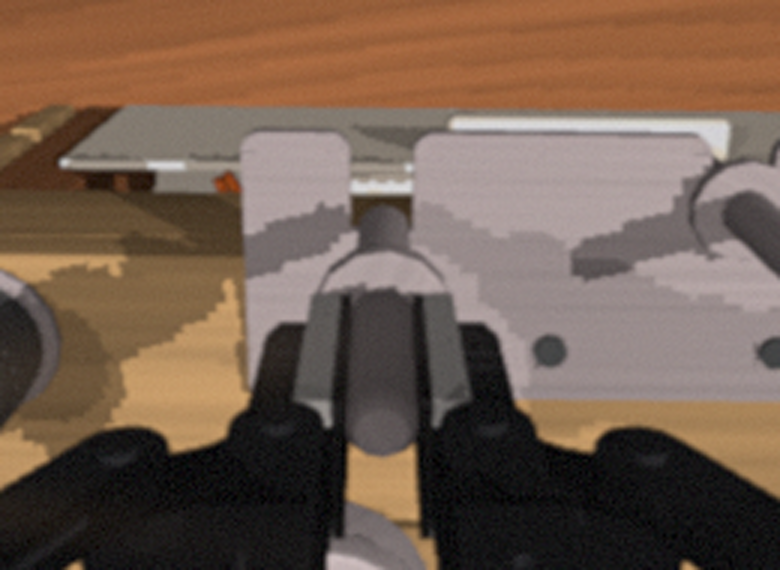

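The pin tip (382,207 in the crop) is centred between the notch edges (350 and 413), so I lower it.

>>> play_rows:
  plan: [0,0,0,0,0,0.012,0,0,0,0,0,0,0.024,0,0,0,0,0,0,0.036,0,0,0,0,0,0,0.046,0,0,0,0,0,0,0.052,0,0,0,0,0,0,0.056,0,0,0,0,0,0,0.0575,0,0,0,0,0,0,0.058,0,0,0,0,0,0,0.058,0]

```text
clock: 7.92
position: [0.4836, -0.0775, 0.2121]
ee_rot: [0.055, 0.998, 0.0, 0.0]
ft_force: [-2.3, 0.6, 5.7]
grip_width: 0.122
grasp_force: 39.7
```

>>> play_rows:
  plan: [0,0,0,0,0,0,0.15,0,0,0,0,0,0,0.2,0,0,0,0,0,0,0.3,0,0,0,0,0,0,0.5,0,0,0,0,0,0,0.6,0,0,0,0,0,0,0.6,0,0,0,0,0,-0.02,0.6,0,0,0,0,0,-0.06,0.6,0,0,0,0,0,-0.11,0.6,0,0,0,0,0.02,-0.15,0.7,0,0,0,-0.06,0.07,-0.15,0.7,0,0,0,-0.1,0.12,-0.15,0.7,0,0,0,-0.1,0.12,-0.15,0.7,0,0,0,-0.1,0.12,-0.15,0.7]

```text
clock: 9.68
position: [0.5963, 0.0311, 0.3605]
ee_rot: [0.055, 0.998, -0.001, -0.001]
ft_force: [-0.1, -1.2, 0.6]
grip_width: 0.702
grasp_force: 0.0
```

Run:
```python
from h import *
im,m=shot('wrist','w4.png')
cv2.imwrite('pics/w4b.png',cv2.resize(cv2.imread('pics/w4.png'),(800,600),interpolation=cv2.INTER_CUBIC))
```

```text
(no output)
```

View pics/w4b.png

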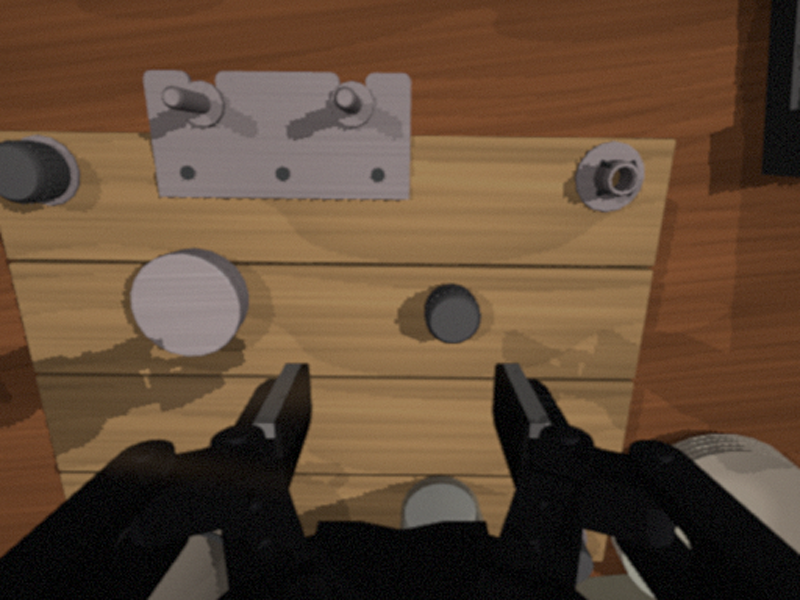

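Both pins now hang in the keeper (collars seated at (205,103) and (352,103)). The cap's top is near (453,316), the bared spigot's rim (624,179), and the tumbler base is at about (440,510).

Run:
```python
from h import *
m=load('w4.png');s=.64
im=m['im'];g=cv2.cvtColor(im,cv2.COLOR_RGB2HSV);mk=((g[...,1]<70)&(g[...,2]<100)).astype(np.uint8)
sub=np.zeros_like(mk);sub[175:225,265:315]=mk[175:225,265:315]
n,l,st,c=cv2.connectedComponentsWithStats(sub);i=1+np.argmax(st[1:,4]);print(st[i]/s)
x0,y0,w,h,_=st[i]
print('cap by lower edge top disc', ray(m,x0+w/2,y0+h-w/2,.206),'centroid@.193',ray(m,*c[i],.193), 'w',ray(m,x0+w,200,.2)-ray(m,x0,200,.2))
print('rim',ray(m,624*s,179*s,.202),'washer',ray(m,609*s,176.5*s,.183))
t=load('top0.png');print('tumbler/cup top',ray(t,256,133,.27),ray(t,313,143,.255),'tin',ray(m,190*s,302*s,.205))
o=status.get_obs();p=o['position'];y=np.array([.11,.994,0]);x=np.array([-.994,.11,0])
d=ray(m,x0+w/2,y0+h-w/2,.206)-p;print('to cap',d@x,d@y,p)
```

```text
[ 425.      284.375    56.25     57.8125 1596.875 ]
cap by lower edge top disc [0.62621522 0.06066487 0.206     ] centroid@.193 [0.63042494 0.06063864 0.193     ] w [0.0040514  0.03654399 0.        ]
rim [0.55367018 0.16880898 0.202     ] washer [0.55323567 0.16787729 0.183     ]
tumbler/cup top [0.80193341 0.03496776 0.27      ] [ 0.7713552  -0.12546863  0.255     ] tin [ 0.59990789 -0.10563727  0.205     ]
to cap -0.026868109119808033 0.0342626765715239 [0.59574357 0.02956749 0.36115284]
```

>>> play_rows:
  plan: [0,0,0,-0.0288,0.0338,0.02,0.65,0,0,0,-0.0288,0.0338,0.07,0.65,0,0,0,-0.0288,0.0338,0.11,0.65,0,0,0,-0.0288,0.0338,0.14,0.65,0,0,0,-0.0288,0.0338,0.157,0.65,0,0,0,-0.0288,0.0338,0.1635,0.65,0,0,0,-0.0288,0.0338,0.1635,0.65,0,0,0,-0.0288,0.0338,0.1635,0.5,0,0,0,-0.0288,0.0338,0.1635,0.4,0,0,0,-0.0288,0.0338,0.1635,0.3,0,0,0,-0.0288,0.0338,0.1635,0.2,0,0,0,-0.0288,0.0338,0.1635,0.2,0,0,0,-0.0288,0.0338,0.1635,0.2,0,0,0,-0.0288,0.0338,0.1635,0.2]
  squeeze: 60

```text
clock: 11.48
position: [0.629, 0.061, 0.1993]
ee_rot: [0.055, 0.998, 0.0, 0.001]
ft_force: [-2.3, -0.3, 6.7]
grip_width: 0.407
grasp_force: 59.0
```

>>> play_rows:
  plan: [0,0,0,0,0,-0.02,0.2,0,0,0,0,0,-0.055,0.2,0,0,0,0.02,0.025,-0.06,0.2,0,0,0,0.055,0.06,-0.06,0.2,0,0,0,0.0863,0.0977,-0.06,0.2,0,0,0,0.0863,0.0977,-0.06,0.2,0,0,0,0.0863,0.0977,-0.06,0.2,0,0,0,0.0863,0.0977,-0.06,0.2]

```text
clock: 12.48
position: [0.5541, 0.1663, 0.258]
ee_rot: [0.056, 0.998, -0.0, 0.0]
ft_force: [0.5, 0.4, 0.0]
grip_width: 0.407
grasp_force: 59.8
```

Run:
```python
from h import *
o=status.get_obs();print(o['position'],o['ft_force'])
im,m=shot('wrist','w5.png')
cv2.imwrite('pics/w5b.png',cv2.resize(cv2.imread('pics/w5.png')[130:320,130:390],(780,570),interpolation=cv2.INTER_CUBIC))
p=o['position']
for dz in(0.04,):
  for X in((.554,.1677,.202),(.554,.1677,.183),(p[0],p[1],p[2]-.017),(p[0],p[1],p[2]+.009)): print((proj(m,X)-130)*3)
```

```text
[0.55413812 0.16634388 0.25796543] [0.49367121 0.39436331 0.00966061]
[387.56759858 250.46775834]
[387.06871885 220.27476558]
[381.50784659 335.11150754]
[381.48872742 416.07573084]
```

View pics/w5b.png

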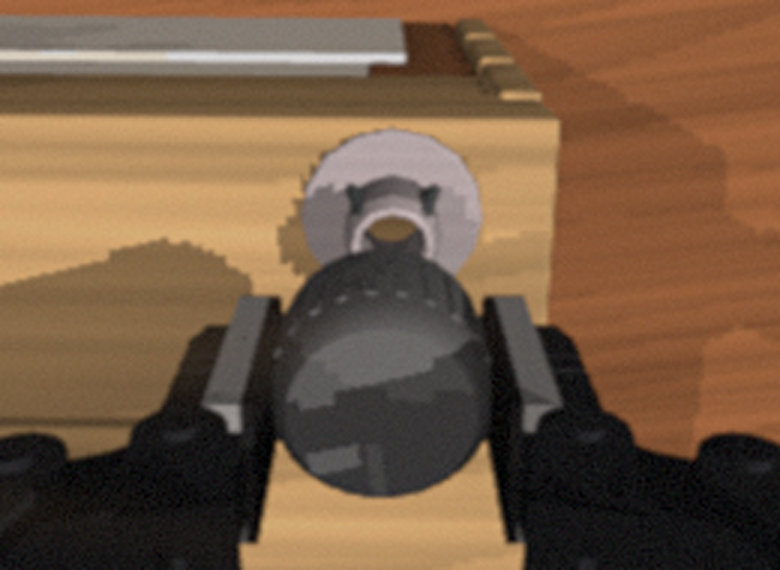

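Run:
```python
from h import *
m=load('w5.png');p=[.5541,.1663,.258]
a=np.linspace(0,2*np.pi,721)
def ext(c,r,z):
    q=np.array([(proj(m,(c[0]+r*np.cos(t),c[1]+r*np.sin(t),z))-130)*3 for t in a]);return q.min(0).round(1),q.max(0).round(1)
print('cap top pred',ext(p,.018,.2675),'obs x274-491 bottom497')
print('washer pred',ext((.554,.1677),.022,.183),'obs x303-482 top130')
print('rim pred',ext((.554,.1677),.011,.202),'obs x350-438 top 206')
for dx in(-.002,.002): print(dx,ext((p[0]+dx,p[1]),.018,.2675)[1],ext((.554+dx,.1690),.022,.183)[0],ext((.554+dx,.1690),.011,.202))
```

```text
cap top pred (array([261.9, 309.6]), array([500.4, 518. ])) obs x274-491 bottom497
washer pred (array([295.6, 131.8]), array([478.6, 303.5])) obs x303-482 top130
rim pred (array([337.7, 203.4]), array([437.5, 296. ])) obs x350-438 top 206
-0.002 [499.4 507.3] [299.8 122.9] (array([342.4, 194.1]), array([442.5, 287.3]))
0.002 [501.4 528.5] [302.1 139.4] (array([344.7, 211.4]), array([444.2, 303.5]))
```

Run:
```python
from h import *
m=load('w5.png');p=[.5541,.1663,.258]
a=np.linspace(0,2*np.pi,361)
def ext(c,r,z):
    q=np.array([(proj(m,(c[0]+r*np.cos(t),c[1]+r*np.sin(t),z))-130)*3 for t in a]);return q.min(0).round(0),q.max(0).round(0)
for s in(0,-.004,-.008,-.012):
  for dx in(-.003,0,.003): print(s,dx,'top',*ext((p[0]+dx,p[1]),.018,.2647+s),'mouth',*ext((p[0]+dx,p[1]),.018,.2387+s))
# gray profile down the cap's middle and across
g=cv2.cvtColor(m['im'],cv2.COLOR_RGB2GRAY);print([int(v) for v in g[205:300,257]]);print([int(v) for v in g[130+130,210:305]])
```

```text
0 -0.003 top [261. 283.] [497. 490.] mouth [280. 221.] [479. 402.]
0 0 top [264. 301.] [498. 506.] mouth [282. 237.] [480. 416.]
0 0.003 top [267. 319.] [500. 522.] mouth [285. 252.] [482. 429.]
-0.004 -0.003 top [265. 272.] [494. 475.] mouth [282. 213.] [477. 390.]
-0.004 0 top [267. 290.] [495. 490.] mouth [284. 228.] [478. 404.]
-0.004 0.003 top [270. 307.] [496. 506.] mouth [287. 244.] [479. 418.]
-0.008 -0.003 top [268. 261.] [491. 460.] mouth [284. 205.] [475. 379.]
-0.008 0 top [270. 279.] [492. 475.] mouth [287. 221.] [476. 393.]
-0.008 0.003 top [273. 296.] [493. 490.] mouth [289. 236.] [477. 406.]
-0.012 -0.003 top [271. 251.] [488. 446.] mouth [286. 198.] [473. 369.]
-0.012 0 top [273. 269.] [489. 461.] mouth [289. 213.] [474. 382.]
-0.012 0.003 top [276. 286.] [491. 476.] mouth [291. 228.] [475. 395.]
[88, 91, 94, 95, 84, 68, 59, 54, 52, 53, 57, 56, 55, 52, 53, 47, 54, 59, 59, 61, 61, 61, 61, 62, 63, 67, 65, 73, 76, 78, 78, 84, 91, 91, 94, 103, 107, 103, 106, 104, 103, 102, 105, 103, 104, 105, 101, 108, 106, 104, 104, 101, 79, 65, 61, 55, 52, 49, 53, 56, 51, 53, 54, 57, 56, 53, 55, 52, 54, 54, 52, 56, 49, 56, 55, 60, 60, 55, 60, 57, 66, 61, 65, 67, 67, 66, 63, 67, 68, 64, 91, 146, 164, 161, 159]
[78, 55, 27, 23, 26, 26, 29, 23, 25, 24, 28, 34, 42, 43, 51, 53, 76, 85, 91, 91, 90, 91, 86, 87, 92, 90, 89, 89, 88, 89, 90, 77, 71, 65, 61, 67, 61, 57, 56, 52, 55, 54, 55, 54, 54, 52, 54, 55, 55, 64, 64, 67, 67, 70, 70, 70, 69, 67, 66, 67, 66, 66, 69, 66, 63, 57, 58, 57, 56, 61, 57, 57, 57, 59, 60, 63, 66, 64, 48, 49, 45, 37, 38, 32, 9, 19, 16, 13, 9, 17, 14, 14, 17, 44, 62]
```

>>> play_rows:
  plan: [0,0,0,0.0009,0.0023,0,0.2,0,0,0,0.0009,0.0023,0.015,0.2,0,0,0,0.0009,0.0023,0.027,0.2,0,0,0,0.0009,0.0023,0.034,0.2,0,0,0,0.0009,0.0023,0.038,0.2,0,0,0,0.0009,0.0023,0.04,0.2,0,0,0,0.0009,0.0023,0.041,0.2,0,0,0,0.0009,0.0023,0.041,0.2]
  squeeze: 90

```text
clock: 13.52
position: [0.5528, 0.1701, 0.217]
ee_rot: [0.055, 0.998, 0.0, 0.0]
ft_force: [-0.4, -0.6, 1.4]
grip_width: 0.395
grasp_force: 89.5
```

Run:
```python
from h import *
o=status.get_obs();print(o['position'],o['ft_force'],o['torque'],o['grip_width'])
im,m=shot('wrist','w6.png')
cv2.imwrite('pics/w6b.png',cv2.resize(cv2.imread('pics/w6.png')[130:320,130:390],(780,570),interpolation=cv2.INTER_CUBIC))
```

```text
[0.55284099 0.17007527 0.21699261] [-0.40824676 -0.64986861  1.43224737] [-0.06799568  0.12387984 -0.02282769] 0.3945764556765473
```

View pics/w6b.png

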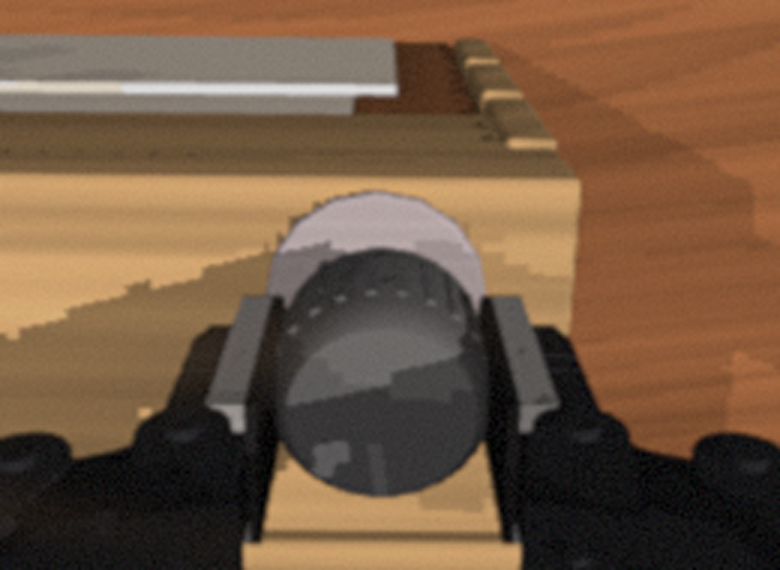

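The cap (centre x 382) sits over the washer (centre x 377), about 0.9 mm off in y. I correct that while pressing.

>>> play_rows:
  plan: [0,0,0,-0.0006,-0.0008,0,0.2,0,0,0,-0.0006,-0.0008,0.002,0.2,0,0,0,-0.0006,-0.0008,0.004,0.2,0,0,0,-0.0006,-0.0008,0.006,0.2,0,0,0,-0.0006,-0.0008,0.008,0.2,0,0,0,-0.0006,-0.0008,0.009,0.2,0,0,0,-0.0006,-0.0008,0.009,0.2]

```text
clock: 14.45
position: [0.553, 0.1691, 0.2076]
ee_rot: [0.055, 0.998, -0.0, -0.0]
ft_force: [-2.3, -0.5, 0.5]
grip_width: 0.39
grasp_force: 89.5
```

>>> play_rows:
  plan: [0,0,0,0,0,0.002,0.2,0,0,0,0,0,0.004,0.2,0,0,0,0,0,0.005,0.2,0,0,0,0,0,0.006,0.2,0,0,0,0,0,0.007,0.2,0,0,0,0,0,0.008,0.2,0,0,0,0,0,0.008,0.2]

```text
clock: 15.32
position: [0.5532, 0.1692, 0.2024]
ee_rot: [0.055, 0.998, 0.001, 0.0]
ft_force: [-14.8, -4.1, 23.6]
grip_width: 0.392
grasp_force: 92.5
```

>>> play_rows:
  plan: [0,0,0,0.0005,0,0.0005,0.2,0,0,0,0.001,0.0003,0.001,0.2,0,0,0,0.001,0.0003,0.001,0.2]

```text
clock: 15.7
position: [0.5532, 0.1692, 0.2023]
ee_rot: [0.056, 0.998, 0.001, 0.001]
ft_force: [-12.7, -5.2, 28.9]
grip_width: 0.395
grasp_force: 93.0
```

Run:
```python
from h import *
o=status.get_obs();print(o['position'],o['ft_force'],o['torque'],o['grip_width'])
im,m=shot('wrist','w7.png');im2,_=shot('scene','s7.png')
A=cv2.resize(cv2.imread('pics/w7.png')[130:320,130:390],(780,570),interpolation=cv2.INTER_CUBIC)[:,:400+120]
B=cv2.resize(cv2.imread('pics/s7.png')[100:240,200:340],(280,280))
cv2.imwrite('pics/w7b.png',np.hstack([A,cv2.copyMakeBorder(B,0,290,0,0,0)]))
```

```text
[0.55318257 0.16923624 0.20232195] [-12.71652563  -5.1881813   28.87233837] [-1.22211741  2.84149702  0.0430938 ] 0.3951952295673559
```

View pics/w7b.png

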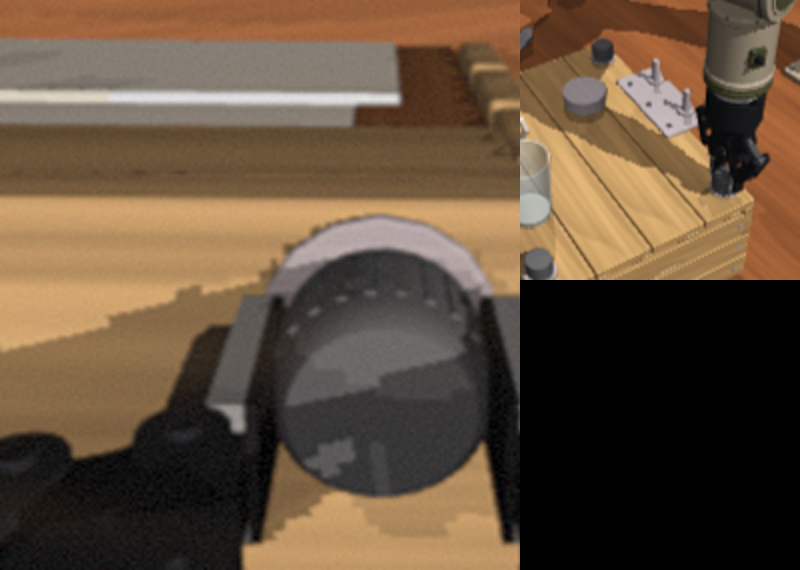

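The cap (centre about (381,372)) sits concentric on the washer and hasn't shifted in the fingers. It is at its home height with 29 N of push, and both pins hang in the keeper.

```bash
python3 -c "
from workcell import manip
print(manip.hand_in())"
```

```text
the job is handed in; nothing more can be done
None
```

I hung the pin by its collar in the empty notch and let go, then pressed the loose cap down to its home height on the bared left spigot. I handed in at about 16 s with the fingers still gripping it and pushing down at about 29 N; I inferred the click from the low force and final height rather than seeing its peak.

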